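Set out weldments on their layout pads

TASK

Set out the four steel weldments for finish welding: stand each one upright on the white pad whose painted silhouette has the shape and colour of that part, centred on the silhouette, turned to match it, and let go. Leave the orange paste tin standing where it is.

Things in the scene. Friction and masses are not known exactly. Their poses are not given: they have to be found in the camera images.
- round_part: The disc (red) weldment. Loose, 0.25 to 0.55 kg. Steel base plate 8 mm thick: plain disc 74 mm in diameter. Upright stub at its middle, top 56 mm above the underside, upper 26 mm red: round pipe 42 mm in diameter (black mouth on top). Origin: centre of underside, z up, turning about z makes no difference. Grip the stub 40 mm up.
- round_pad: The pad for the disc. Fixed white disc, diameter 116 mm, with a filled red silhouette painted on top (disc, 3 mm larger all round than the base plate). Origin: centre of its underside on the table; top face at z = 4 mm; z up; turning about z makes no difference. The red weldment belongs here.
- square_part: The square (blue) weldment. Loose, 0.25 to 0.55 kg. Steel base plate 8 mm thick: square 70 x 70 mm. Upright stub at its middle, top 56 mm above the underside, upper 26 mm blue: square tube 36 x 36 mm, faces parallel to the plate's edges (black mouth on top). Origin: centre of underside, z up, x and y along the edges; quarter turns look alike. Grip the stub 40 mm up.
- square_pad: The pad for the square. Fixed white disc, diameter 116 mm, with a filled blue silhouette painted on top (square, 3 mm larger all round than the base plate). Origin: centre of its underside on the table; top face at z = 4 mm; z up; x and y along the edges; quarter turns look alike. The blue weldment belongs here.
- strip_part: The rectangle (yellow) weldment. Loose, 0.25 to 0.55 kg. Steel base plate 8 mm thick: rectangle 100 mm long (x) x 40 mm wide (y). Upright stub at its middle, top 56 mm above the underside, upper 26 mm yellow: flat lug 50 mm long (x) x 12 mm thick (y). Origin: centre of underside, z up, x along the long side; half turns look alike. Grip the stub 40 mm up.
- strip_pad: The pad for the rectangle. Fixed white disc, diameter 116 mm, with a filled yellow silhouette painted on top (rectangle, 3 mm larger all round than the base plate). Origin: centre of its underside on the table; top face at z = 4 mm; z up; x along the long side; half turns look alike. The yellow weldment belongs here.
- eared_part: The two-eared flange (green) weldment. Loose, 0.25 to 0.55 kg. Steel base plate 8 mm thick: disc 58 mm across (y) tapering to two ears, 104 mm long overall (x). Upright stub at its middle, top 56 mm above the underside, upper 26 mm green: round bar 28 mm in diameter. Origin: centre of underside, z up, x from ear to ear; half turns look alike. Grip the stub 40 mm up.
- eared_pad: The pad for the two-eared flange. Fixed white disc, diameter 116 mm, with a filled green silhouette painted on top (two-eared flange, 3 mm larger all round than the base plate). Origin: centre of its underside on the table; top face at z = 4 mm; z up; x from ear to ear; half turns look alike. The green weldment belongs here.
- paste_tin: Orange round tin of nozzle paste with a bare metal top, 56 mm in diameter, 55 mm high, loose, standing upright among the parts; to be left alone. Origin: centre of its underside; z up.
Not all that is in view belongs to the job. What is shaped like the square_part but purple or turquoise is not meant.

How it is judged:
By the outcome, as a careful person would: the job done as asked, in the order asked, and still so for the second after the job is handed in, with the robot touching nothing.
It also fails if it takes over 115 s, if anything falls off the work surface, if the arm or the gripper's body presses on something with over 40 N, if the wrist force passes 120 N, or if a joint passes its speed limit or range.

ROBOT

A 6-joint arm with a two-finger parallel gripper is mounted at the origin on the work surface. World frame = base frame: x ahead of the robot, y to its left, z up, the work surface at z = 0. Lengths are in m, angles in rad, forces in N, time in s.
With the tool pointing down it reaches from about 0.35 to 0.775 m from the base axis. Payload 5.5 kg.
Tool frame: the origin (TCP) lies on the centre line of the jaws, within the pads' length; the fingertips stand 11 mm ahead of it and the grasp point (between the pads) lies 8 mm behind it; z points along the fingers, y is the line along which they close (so a half turn about z gives the same grasp; the last joint's range is limited). The gripper opens to 85 mm and grips with 20 to 120 N. Pads are 22 mm wide; open, the fingers measure 114 mm over their backs; the gripper's body (76 mm by 85 mm) begins 54 mm behind the grasp point. The pads swing forward as they close: fully open they stand 13 mm farther back than shut.
Start: joints at [-1.334, 0.313, 0.046, 1.304, 0, 1.431], TCP at [0.212, -0.535, 0.242] pointing down, gripper open.
Joint ranges: [-2.76, 2.76], [-0.86, 1.69], [-1.03, 1.26], [-2.2, 2.34], [-1.47, 1.5], [-3.14, 3.14]. Speed limits (rad/s): [2.57, 2.57, 3.14, 3.14, 3.14, 3.14].

INTERFACE

Orientations are given as a unit quaternion [w, x, y, z].
In Python, from workcell import bot gives the robot as it stands. The module is installed in compiled form; this text tells all that it offers.
- The arm moves only by the tool step_arm, never from a script. Its argument "increments" is a list of rows, each an object with "rotation": the turn, a rotation vector about the tool's x, y, z in a scale on which 1.0 is 90 degrees, a list of three; "xyz": the shift along the tool's x, y, z in parts of the range, where 1.0 means 0.8 m, a list of three; "grip": the finger opening in m, from 0 to 0.0854. A call has exactly 5 rows; each row is the pose to reach, as a shift and turn from the pose commanded when the call began, along the tool's axes at that moment; what a row does not reach only later rows make up. A row lasts 1/10 s, in which the tool goes at most 50 mm and 8.59 degrees, less where a joint would pass 70% of its speed; a pose out of reach is approached as far as the arm can. A shift or turn number past 1, either way, is cut back to 1. A call with a gripper value outside its range is refused whole. The fingers move at their own pace and stop on an object; the grip force is fixed at half the most. Time passes only in rows, so rows that repeat a pose let the fingers close, or fill a call up. It gives the time, the measured TCP pose, the force, the opening and the grip force at its end, in the units of the state.
- bot.sense(): the state, without advancing time (a new reading comes with each control period).
- bot.snapshot(name): name is "scene" or "top" or "wrist"; returns (picture, depth): 400x640x3 uint8, blue, green, red; 400x640 float32, m along the optical axis (not along the pixel's ray), 0 where there is no reading.
- bot.camera_model(name): a dict with "K" (3x3 intrinsics, pixels), "pose" (4x4, takes a point from camera to world coordinates). Camera axes: x right, y down, z forward; pixel columns grow to the right and rows downward; lengths in m; the calibration is good to about 2 mm. The wrist camera is an equidistant fisheye: a pixel r from the principal point sees the ray r / f radians off the axis. A picture is of the moment at which its call begins: read the wrist's pose just before it. camera_model takes no time and is no camera call; for the wrist camera it gives the pose at the moment of the call.
- bot.job_done(): hands the job in; it is judged then, once.
Trained networks look in the newest picture that a camera, given by its name, has taken for a name from the list of things; names that differ only in an ending like _2 or _b are one class to them, and where a whole thing is asked for, a point or a joint stands for the part that bears it (a point fixed in the world has none). Each returns a list of dicts, best first, with "p" (0 to 1); they miss things now and then, are a little off and sometimes report something else, mostly with a low value. They report only what shows in the picture. A call takes as long as a camera call. They do not tell look-alikes from the thing itself.
- bot.trace(camera, query): "mask" (400x640 bool, what is visible of it) and "extent" ([centre column, centre row, width, height] in pixels, round what is visible of it).
- bot.tip_of(camera, query): "pixel" ([row, column] in pixels: a listed point, or the origin of a listed thing).
The state is a dict: "time_s": time; "q": joint angles; "joint_velocities": joint speeds; "effort": joint torques, N m; "eef_pos": TCP position; "tool_rot": TCP orientation; "wrist_force": force on the tool from outside, world axes, zero at the start; "ft_torque": the same for the moment, N m; "finger_gap": finger opening in m; "gripper_force": force on a finger pad.
Only numpy, scipy, OpenCV 4.12 (cv2) and the standard library are available. Lean on these libraries where they do the work, as an engineer would, in place of code of your own. Each camera call takes 0.05 s, during which the arm holds its last target. There are 200 camera calls.

## Working session

There is one attempt and no reset: what is moved stays moved. The work goes in short steps, Python scripts to look and compute and a tool call to move; the robot and the scene stay as the last step left them, time stands still between calls to the robot, and variables do not carry over. Pictures are saved under pics/ and viewed, at most 14 in all, crops included, and the job is handed in when it is done.

Besides the shell and the picture viewer there is one more tool, called as name(argument=value, ...) on one line, values as JSON. step_arm: Moves the arm, as the interface text tells. Its arguments: {"type":"object","properties":{"increments":{"type":"array"}},"required":["increments"]}

```bash
mkdir -p pics; ls; python3 - <<'E'
from workcell import bot
import cv2
s=bot.sense();print(s)
for n in("scene","top"):
    p,d=bot.snapshot(n);cv2.imwrite(f"pics/{n}0.png",p)
    m=bot.camera_model(n);print(n,m)
E
```

```text
pics
{'time_s': 0.0, 'q': array([-1.33355310e+00,  3.14020080e-01,  4.49581449e-02,  1.30363333e+00,
       -5.39697257e-07,  1.43122727e+00]), 'joint_velocities': array([ 3.95960601e-04, -2.11555454e-04, -7.91515908e-05, -7.27665816e-04,
        7.85578780e-04, -4.04613370e-04]), 'effort': array([ 2.46293930e-04, -4.80621636e+01,  2.98536444e+01,  1.95150857e-02,
       -1.58455787e-04,  3.93500528e-06]), 'eef_pos': array([ 0.21146118, -0.5341507 ,  0.24138917]), 'tool_rot': array([-9.48323501e-04,  9.82303560e-01,  1.87293394e-01, -4.66203803e-05]), 'wrist_force': array([-0.93970495, -0.21884067, -0.21545469]), 'ft_torque': array([ 0.04727065, -0.0053883 ,  0.03691817]), 'gripper_force': 0.0, 'finger_gap': 0.08547935593402083}
scene {'K': array([[505.53356102,   0.        , 314.41186019],
       [  0.        , 505.53356102, 208.40887974],
       [  0.        ,   0.        ,   1.        ]]), 'pose': array([[ 0.19811742,  0.8404379 , -0.50439431,  1.04260682],
       [ 0.98016705, -0.16740542,  0.10605652, -0.12668062],
       [ 0.00469558, -0.51540233, -0.85693547,  1.10906405],
       [ 0.        ,  0.        ,  0.        ,  1.        ]])}
top {'K': array([[477.45889209,   0.        , 315.25438468],
       [  0.        , 477.45889209, 206.75678116],
       [  0.        ,   0.        ,   1.        ]]), 'pose': array([[-0.00898391, -0.99656735,  0.082297  ,  0.33970727],
       [-0.99982686,  0.00761108, -0.01698005,  0.0192355 ],
       [ 0.01629539, -0.0824353 , -0.99646319,  1.24014417],
       [ 0.        ,  0.        ,  0.        ,  1.        ]])}
```

View pics/top0.png

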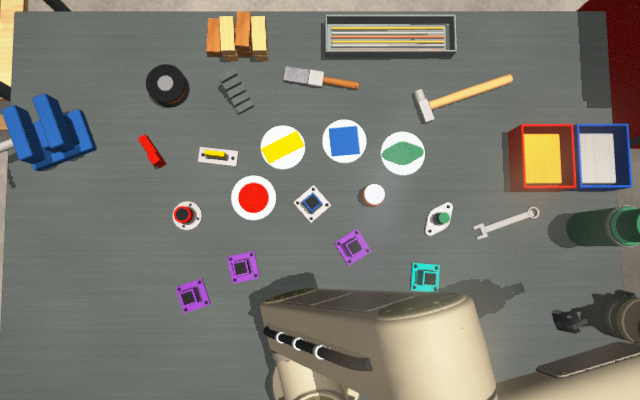

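View pics/scene0.png

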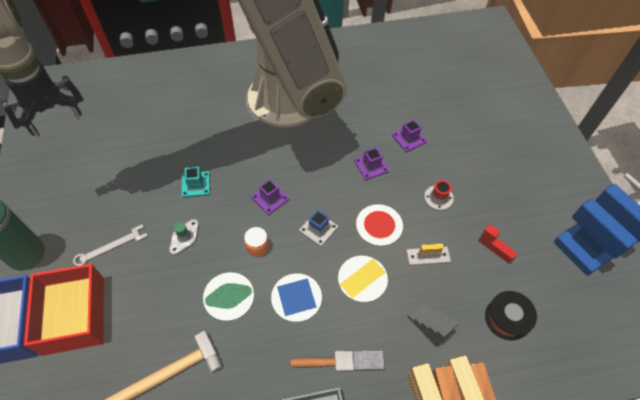

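The top view shows the parts: red (186,215), yellow (217,155), blue (312,203) and green (440,218). The pads are red (253,198), yellow (283,147), blue (344,141) and green (403,153), and the tin is at (373,195). The purple and turquoise squares are decoys. The scene view agrees.

```bash
cat > h.py <<'E'
import numpy as np, cv2
from workcell import bot
PX=0.001
def project(name,m,P):
    T=np.linalg.inv(m["pose"]);c=P@T[:3,:3].T+T[:3,3]
    K=m["K"]
    if name=="wrist":
        r=np.hypot(c[...,0],c[...,1])+1e-12;th=np.arctan2(r,c[...,2])
        c=np.stack([c[...,0]/r*th,c[...,1]/r*th],-1)
    else: c=c[...,:2]/c[...,2:]
    return c[...,0]*K[0,0]+K[0,2], c[...,1]*K[1,1]+K[1,2]
def ortho(name,img,m,cx,cy,z,half=0.08,px=PX):
    """orthophoto on plane z; column grows with +x, row grows with +y; centre (cx,cy)"""
    a=np.arange(-half,half+px/2,px)
    X,Y=np.meshgrid(cx+a,cy+a)
    u,v=project(name,m,np.stack([X,Y,np.full_like(X,z)],-1))
    return cv2.remap(img,u.astype(np.float32),v.astype(np.float32),cv2.INTER_LINEAR)
def backproject(name,m,u,v,z):
    K=m["K"];x=(u-K[0,2])/K[0,0];y=(v-K[1,2])/K[1,1]
    if name=="wrist":
        r=np.hypot(x,y)+1e-12;d=np.array([x/r*np.sin(r),y/r*np.sin(r),np.cos(r)])
    else: d=np.array([x,y,1])
    d=m["pose"][:3,:3]@d;o=m["pose"][:3,3]
    return o+d*(z-o[2])/d[2]
def blob(mask,cx,cy,half=0.08,px=PX):
    """blob nearest centre -> world centre, long-axis angle, size"""
    n,l,st,c=cv2.connectedComponentsWithStats(mask.astype(np.uint8))
    ok=[i for i in range(1,n) if st[i,4]>150]
    if not ok:return None
    i=min(ok,key=lambda i:np.hypot(*(c[i]-half/px)))
    cnt=max(cv2.findContours((l==i).astype(np.uint8),cv2.RETR_EXTERNAL,cv2.CHAIN_APPROX_NONE)[0],key=cv2.contourArea)
    M=cv2.moments(cv2.convexHull(cnt))
    ctr=np.array([M['m10'],M['m01']])/M['m00']
    (rc,wh,a)=cv2.minAreaRect(cnt)
    if wh[0]<wh[1]: a+=90;wh=wh[::-1]
    ax=np.degrees(.5*np.arctan2(2*M['mu11'],M['mu20']-M['mu02']))
    f=lambda p:np.round(np.array([cx,cy])+(np.array(p)-half/px)*px,4)
    return dict(ctr=f(ctr),rect=f(rc),wh=np.round(wh,0),rect_ang=round((a+90)%180-90,1),ax=round(ax,1))
def colmask(o,c):
    h,s,v=[k.astype(int) for k in cv2.split(cv2.cvtColor(o,cv2.COLOR_BGR2HSV))]
    r=dict(red=(h<6)|(h>172),yellow=(h>20)&(h<35),blue=(h>102)&(h<122),green=(h>60)&(h<90))[c]
    return r&(s>100)&(v>50)
E
python3 - <<'E'
from h import *
K={'red':((186,215),(253,198)),'yellow':((217,155),(283,147)),'blue':((312,203),(344,141)),'green':((440,218),(403,153))}
im={n:(bot.snapshot(n)[0],bot.camera_model(n)) for n in("top","scene")}
tiles=[]
for c,(pp,dp) in K.items():
    t=im["top"][1]
    P=backproject("top",t,*pp,.02);D=backproject("top",t,*dp,.004)
    row=[]
    for n in im:
        o=ortho(n,*im[n],*D[:2],.004);row.append(o);print(c,"pad",n,blob(colmask(o,c),*D[:2]))
        g=ortho(n,*im[n],*P[:2],.008);row.append(g)
        print(c,"stubtop",n,blob(colmask(ortho(n,*im[n],*P[:2],.056),c),*P[:2]))
        m=cv2.morphologyEx((g.min(2)>115).astype(np.uint8),cv2.MORPH_CLOSE,np.ones((5,5)));print(c,"plate",n,blob(m,*P[:2]))
    tiles.append(np.hstack(row))
cv2.imwrite("pics/ortho0.png",cv2.resize(np.vstack(tiles),(600,600)))
P=backproject("top",t,373,195,.055);print("tin",P)
print(bot.camera_model("wrist"),bot.sense()["time_s"])
E
```

```text
red pad top {'ctr': array([0.4676, 0.1595]), 'rect': array([0.4678, 0.1596]), 'wh': array([78., 78.]), 'rect_ang': -90.0, 'ax': np.float64(15.8)}
red stubtop top {'ctr': array([0.4213, 0.3266]), 'rect': array([0.4214, 0.3262]), 'wh': array([48., 43.]), 'rect_ang': -90.0, 'ax': np.float64(74.5)}
red plate top {'ctr': array([0.4343, 0.3148]), 'rect': array([0.4279, 0.3098]), 'wh': array([131.,  94.]), 'rect_ang': -85.2, 'ax': np.float64(-63.0)}
red pad scene {'ctr': array([0.4683, 0.1602]), 'rect': array([0.4683, 0.1601]), 'wh': array([76., 76.]), 'rect_ang': 45.0, 'ax': np.float64(4.5)}
red stubtop scene {'ctr': array([0.4291, 0.3263]), 'rect': array([0.4287, 0.325 ]), 'wh': array([59., 43.]), 'rect_ang': -45.0, 'ax': np.float64(-36.1)}
red plate scene {'ctr': array([0.4244, 0.3293]), 'rect': array([0.4265, 0.3277]), 'wh': array([81., 70.]), 'rect_ang': 54.5, 'ax': np.float64(56.0)}
yellow pad top {'ctr': array([0.6006, 0.0827]), 'rect': array([0.6005, 0.0826]), 'wh': array([108.,  46.]), 'rect_ang': -63.1, 'ax': np.float64(-62.9)}
yellow stubtop top {'ctr': array([0.5733, 0.2497]), '
[... 2056 characters left out ...]
': -90.0, 'ax': np.float64(-69.5)}
green pad scene None
green stubtop scene None
green plate scene {'ctr': array([ 0.4077, -0.3218]), 'rect': array([ 0.4079, -0.3221]), 'wh': array([104.,  64.]), 'rect_ang': -14.0, 'ax': np.float64(-37.8)}
tin [ 0.46598761 -0.14566417  0.055     ]
{'K': array([[309.70691629,   0.        , 316.46070327],
       [  0.        , 309.70691629, 204.60651247],
       [  0.        ,   0.        ,   1.        ]]), 'pose': array([[ 0.36811144, -0.88829722, -0.27463069,  0.28017458],
       [-0.92977962, -0.35230742, -0.10672085, -0.50761225],
       [-0.0019546 ,  0.29463119, -0.95560904,  0.37451405],
       [ 0.        ,  0.        ,  0.        ,  1.        ]])} 0.2
```

View pics/ortho0.png

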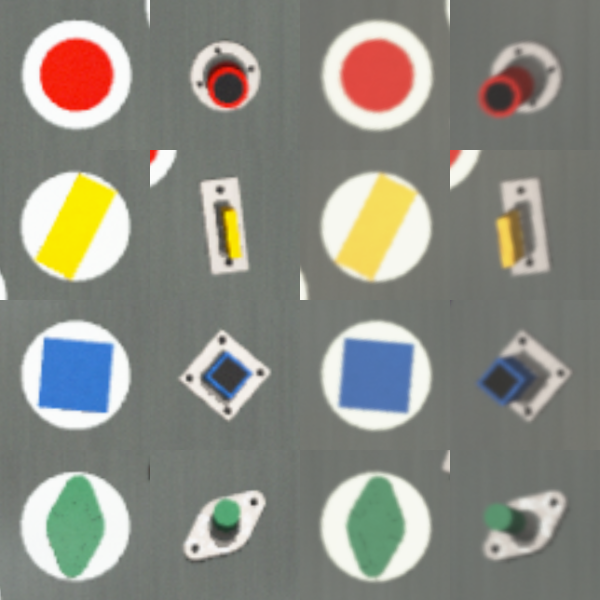

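```bash
cat > meas.py <<'E'
from h import *
from scipy.optimize import minimize
def shape(c,grow=0):
    if c=="red": p=[cv2.ellipse2Poly((0,0),(1000,1000),0,0,360,5)*.037/1000]
    if c=="blue": s=.035;p=[np.array([[s,s],[-s,s],[-s,-s],[s,-s]])]
    if c=="yellow": p=[np.array([[.05,.02],[-.05,.02],[-.05,-.02],[.05,-.02]])]
    if c=="green":
        e=lambda x,r:np.array([[x+r*np.cos(t),r*np.sin(t)] for t in np.radians(range(0,360,5))])
        p=[cv2.convexHull(np.vstack([e(0,.029),e(.042,.010),e(-.042,.010)]).astype(np.float32))[:,0]]
    return p[0]
def fit(valid,ig,c,cx,cy,th0,grow=0,half=.08):
    """valid: bool target mask; ig: ignored pixels. returns x,y,angle,score"""
    n=valid.shape[0];w=(~ig).astype(np.float32);tgt=cv2.GaussianBlur(valid.astype(np.float32),(0,0),1)
    poly=shape(c)
    def cost(v):
        a=np.radians(v[2]);R=np.array([[np.cos(a),-np.sin(a)],[np.sin(a),np.cos(a)]])
        q=(poly@R.T/PX+half/PX+np.array(v[:2]))
        k=np.zeros((n,n),np.uint8);cv2.fillPoly(k,[np.round(q*16).astype(np.int32)],1,cv2.LINE_AA,4)
        k=np.zeros((n,n),np.uint8);cv2.fillPoly(k,[np.round(q*16).astype(np.int32)],255,cv2.LINE_AA,4)
        if grow:k=cv2.dilate(k,cv2.getStructuringElement(cv2.MORPH_ELLIPSE,(2*grow+1,)*2)) if c!="x" else k
        k=cv2.GaussianBlur(k.astype(np.float32)/255,(0,0),1)
        return float((np.abs(k-tgt)*w).sum())
    best=None
    M=cv2.moments((valid&~ig).astype(np.uint8));s=[M['m10']/M['m00']-half/PX,M['m01']/M['m00']-half/PX]
    for d in (-8,0,8):
        r=minimize(cost,[*s,th0+d],method="Nelder-Mead",options=dict(initial_simplex=np.array([[s[0],s[1],th0+d],[s[0]+5,s[1],th0+d],[s[0],s[1]+5,th0+d],[s[0],s[1],th0+d+6]]),xatol=.02,fatol=.2,maxiter=250))
        if best is None or r.fun<best.fun:best=r
    v=best.x
    return np.round([cx+v[0]*PX,cy+v[1]*PX,v[2],best.fun/valid.sum()],4)
def comp(m):
    n,l,st,c=cv2.connectedComponentsWithStats(m.astype(np.uint8));h=m.shape[0]/2
    i=min([i for i in range(1,n) if st[i,4]>800],key=lambda i:np.hypot(*(c[i]-h)));return l==i
def part(name,im,m,c,cx,cy,th0,bg=None):
    o=ortho(name,im,m,cx,cy,.008);g=o.astype(int).min(2)
    Y,X=np.mgrid[:o.shape[0],:o.shape[1]];r=np.hypot(X-80,Y-80)
    t,_=cv2.threshold(g[r<60].astype(np.uint8).reshape(-1,1),0,255,cv2.THRESH_OTSU)
    br=comp((g>t+10)&(r<75))
    # ignore the swept column of the stub (z 8..58 mm) as seen from the camera
    ig=np.zeros_like(br);C=m["pose"][:3,3]
    rad={'red':.023,'blue':.026,'yellow':.026,'green':.016}[c]
    for z in np.arange(.008,.06,.004):
        k=(z-.008)/(C[2]-z);p=np.array([cx,cy])+(np.array([cx,cy])-C[:2])*k
        q=(p-[cx,cy])/PX+80;ig|=np.hypot(X-q[0],Y-q[1])<rad/PX*1.08
    hull=cv2.convexHull(max(cv2.findContours(br.astype(np.uint8),0,1)[0],key=cv2.contourArea))
    k=np.zeros(br.shape,np.uint8);cv2.fillPoly(k,[hull],1)
    return fit(k>0,ig&~br,c,cx,cy,th0)
def pad(name,im,m,c,cx,cy,th0):
    o=ortho(name,im,m,cx,cy,.004);g=o.astype(int)
    w=g.min(2)>.75*np.percentile(g.min(2),98)
    d=cv2.convexHull(max(cv2.findContours(comp(w).astype(np.uint8),0,1)[0],key=cv2.contourArea))
    k=np.zeros(w.shape,np.uint8);cv2.fillPoly(k,[d],1);k=cv2.erode(k,np.ones((3,3)))
    M=cv2.moments(d);disc=np.array([cx+(M['m10']/M['m00']-80)*PX,cy+(M['m01']/M['m00']-80)*PX])
    sat=g.max(2)-g.min(2)
    t,_=cv2.threshold(sat[k>0].astype(np.uint8).reshape(-1,1),0,255,cv2.THRESH_OTSU)
    return np.round(disc,4),fit(comp((k>0)&(sat>t)),np.zeros_like(w),c,cx,cy,th0,grow=3)
PART={'red':(.424,.331,0),'yellow':(.5745,.252,83),'blue':(.4505,.007,41),'green':(.4075,-.321,-50)}
PAD={'red':(.468,.160,0),'yellow':(.601,.083,-63),'blue':(.616,-.0784,5),'green':(.582,-.233,-87)}
E
python3 - <<'E'
from meas import *
for n in("top","scene"):
    im=bot.snapshot(n)[0];m=bot.camera_model(n)
    for c in PART:
        print(n,c,"part",part(n,im,m,c,*PART[c]),"pad",*pad(n,im,m,c,*PAD[c]))
E
```

```text
top red part [0.4223 0.33   4.6392 0.0111] pad [0.4678 0.1592] [0.4675 0.1595 6.1108 0.0769]Traceback (most recent call last):
  File "<stdin>", line 5, in <module>
  File "meas.py", line 55, in pad
    return np.round(disc,4),fit(comp((k>0)&(sat>t)),np.zeros_like(w),c,cx,cy,th0,grow=3)
                                ~~~~^^^^^^^^^^^^^^^
  File "meas.py", line 32, in comp
    i=min([i for i in range(1,n) if st[i,4]>800],key=lambda i:np.hypot(*(c[i]-h)));return l==i
ValueError: min() iterable argument is empty
```

```bash
sed -i 's/    w=g.min(2)>.75\*np.percentile(g.min(2),98)/    w=(g.min(2)>.75*np.percentile(g.min(2),98))|(g.max(2)-g.min(2)>45)/' meas.py
python3 - <<'E'
from meas import *
for n in("top","scene"):
    im=bot.snapshot(n)[0];m=bot.camera_model(n)
    for c in PART:
        print(n,c,"part",part(n,im,m,c,*PART[c]),"pad",*pad(n,im,m,c,*PAD[c]))
E
```

```text
top red part [ 0.4223  0.33   -5.266   0.0112] pad [0.4678 0.1593] [ 0.4673  0.1595 14.0228  0.0785]
top yellow part [5.76000e-01 2.51600e-01 8.27674e+01 1.92000e-02] pad [0.6005 0.0828] [  0.6003   0.0835 -63.6175   0.0817]
top blue part [4.50400e-01 6.70000e-03 4.02199e+01 1.58000e-02] pad [ 0.6157 -0.0788] [ 0.6157 -0.079   4.8803  0.0696]
top green part [ 4.08100e-01 -3.21600e-01 -3.72284e+01  3.38000e-02] pad [ 0.5824 -0.2324] [ 5.82500e-01 -2.32600e-01 -8.50274e+01  4.08000e-02]
scene red part [ 0.4227  0.3305 -7.1555  0.0122] pad [0.4683 0.16  ] [0.4672 0.1605 6.1307 0.0797]
scene yellow part [5.7640e-01 2.5260e-01 8.3099e+01 1.8900e-02] pad [0.601  0.0835] [  0.6007   0.0836 -63.664    0.0689]
scene blue part [4.50800e-01 7.50000e-03 4.05113e+01 1.46000e-02] pad [ 0.6163 -0.0784] [ 0.6166 -0.0779  6.6917  0.1049]
scene green part [ 4.08900e-01 -3.21600e-01 -3.73466e+01  2.71000e-02] pad [ 0.5825 -0.2323] [  0.5823  -0.2326 -77.072    0.7577]
```

```bash
cat > go.py <<'E'
import sys,numpy as np
from scipy.spatial.transform import Rotation as R
from workcell import bot
def go(x,y,z,yaw):
    s=bot.sense();w,a,b,c=s["tool_rot"];r=R.from_quat([a,b,c,w])
    t=R.from_euler("z",yaw,degrees=True)*R.from_euler("x",180,degrees=True)
    d=r.inv().apply(np.array([x,y,z])-s["eef_pos"]);rv=(r.inv()*t).as_rotvec(degrees=True)
    print("t",round(s["time_s"],2),"xyz",np.round(d,4),"rot",np.round(rv,2),"gap",round(s["finger_gap"],4),"F",np.round(s["wrist_force"],1),"grip",round(s["gripper_force"],1),"q6",round(s["q"][5],2),"eef",np.round(s["eef_pos"],4))
if __name__=="__main__": go(*map(float,sys.argv[1:5]))
E
python3 go.py .4085 -.3216 .14 52.7
```

```text
t 0.35 xyz [ 0.2615 -0.1255  0.1022] rot [-2.000e-02 -1.000e-02 -3.111e+01] gap 0.0855 F [-0.2  0.3 -0.2] grip 0.0 q6 1.43 eef [ 0.2115 -0.5346  0.2421]
```

Careful with the scale: shifts go in shares of 0.8 m and turns go in shares of 90 degrees. That gives: 0.203 m / 0.8 = 0.2538, 0.163 m / 0.8 = 0.2038, -31.1 degrees / 90 = -0.3456.

step_arm(increments=[{"xyz":[0.0513,-0.025,0.02],"rotation":[0,0,-0.0667],"grip":0.085},{"xyz":[0.1013,-0.0488,0.04],"rotation":[0,0,-0.1333],"grip":0.085},{"xyz":[0.1525,-0.0725,0.06],"rotation":[0,0,-0.2],"grip":0.085},{"xyz":[0.2038,-0.0975,0.08],"rotation":[0,0,-0.2667],"grip":0.085},{"xyz":[0.2538,-0.1213,0.1],"rotation":[0,0,-0.3456],"grip":0.085}])

```text
time_s: 0.85
eef_pos: [0.3656, -0.3684, 0.1619]
tool_rot: [0.0, 0.895, 0.446, 0.0]
wrist_force: [0.5, -0.3, -0.3]
finger_gap: 0.0851
gripper_force: 0.0
```

```bash
python3 go.py .4085 -.3216 .14 52.7
```

```text
t 0.85 xyz [0.0632 0.006  0.0219] rot [0.04 0.01 0.24] gap 0.0851 F [ 0.5 -0.3 -0.3] grip 0.0 q6 1.27 eef [ 0.3656 -0.3684  0.1619]
```

To row units: 0.063 m / 0.8 = 0.0788, 0.006 m / 0.8 = 0.0075.

step_arm(increments=[{"xyz":[0.0438,0.0038,0.015],"rotation":[0,0,0],"grip":0.085},{"xyz":[0.0788,0.0075,0.0275],"rotation":[0,0,0],"grip":0.085},{"xyz":[0.0788,0.0075,0.0275],"rotation":[0,0,0],"grip":0.085},{"xyz":[0.0788,0.0075,0.0275],"rotation":[0,0,0],"grip":0.085},{"xyz":[0.0788,0.0075,0.0275],"rotation":[0,0,0],"grip":0.085}])

```text
time_s: 1.35
eef_pos: [0.4075, -0.3242, 0.1408]
tool_rot: [0.001, 0.896, 0.443, -0.0]
wrist_force: [-0.2, -0.6, -0.8]
finger_gap: 0.0847
gripper_force: 0.0
```

```bash
python3 - <<'E'
from meas import *
import go
m=bot.camera_model("wrist");im=bot.snapshot("wrist")[0]
print(part("wrist",im,m,"green",.4085,-.3216,-37))
o=ortho("wrist",im,m,.4085,-.3216,.008)
cv2.imwrite("pics/w1.png",np.hstack([cv2.resize(im,(512,320)),cv2.resize(o,(280,320))]))
go.go(.4085,-.3216,.032,52.7)
E
```

```text
[  0.411   -0.3331 -29.7715   1.1618]
t 1.4 xyz [ 0.003  -0.001   0.1088] rot [ 0.06  0.03 -0.09] gap 0.0851 F [0.2 0.5 0. ] grip 0.0 q6 1.4 eef [ 0.4074 -0.3245  0.1408]
```

View pics/w1.png

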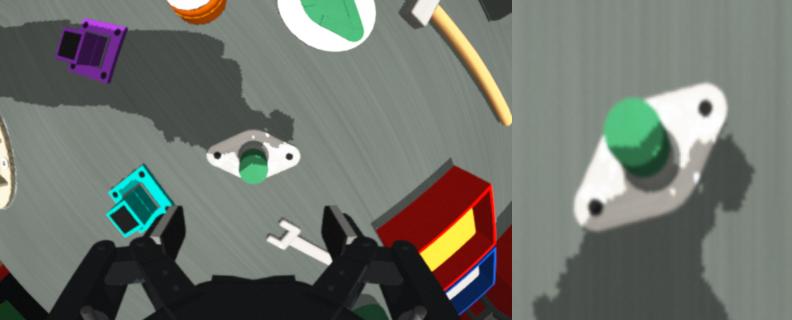

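The wrist view shows the green flange, and its bolt-hole midpoint matches my estimate within 1 mm. I'll descend and grip.

To row units: 0.108 m / 0.8 = 0.135, 0.08 m / 0.8 = 0.1.

step_arm(increments=[{"xyz":[0.0038,-0.0013,0.05],"rotation":[0,0,0],"grip":0.085},{"xyz":[0.0038,-0.0013,0.1],"rotation":[0,0,0],"grip":0.085},{"xyz":[0.0038,-0.0013,0.135],"rotation":[0,0,0],"grip":0.085},{"xyz":[0.0038,-0.0013,0.135],"rotation":[0,0,0],"grip":0.085},{"xyz":[0.0038,-0.0013,0.135],"rotation":[0,0,0],"grip":0.085}])

```text
time_s: 1.9
eef_pos: [0.4082, -0.3212, 0.0328]
tool_rot: [-0.0, 0.896, 0.443, -0.0]
wrist_force: [0.8, -0.7, 0.7]
finger_gap: 0.0847
gripper_force: 0.0
```

```bash
python3 go.py .4085 -.3218 .032 52.7
```

```text
t 1.9 xyz [-0.0003  0.0006  0.0008] rot [-0.02  0.   -0.1 ] gap 0.0847 F [ 0.8 -0.7  0.7] grip 0.0 q6 1.4 eef [ 0.4082 -0.3212  0.0328]
```

To row units: 0.001 m / 0.8 = 0.0013.

step_arm(increments=[{"xyz":[0,0,0.0013],"rotation":[0,0,0],"grip":0.05},{"xyz":[0,0,0.0013],"rotation":[0,0,0],"grip":0.02},{"xyz":[0,0,0.0013],"rotation":[0,0,0],"grip":0.015},{"xyz":[0,0,0.0013],"rotation":[0,0,0],"grip":0.015},{"xyz":[0,0,0.0013],"rotation":[0,0,0],"grip":0.015}])

```text
time_s: 2.4
eef_pos: [0.4092, -0.3209, 0.0325]
tool_rot: [0.001, 0.896, 0.444, 0.0]
wrist_force: [-0.7, 0.3, 4.4]
finger_gap: 0.0267
gripper_force: 58.8
```

To row units: -0.09 m / 0.8 = -0.1125, -0.07 m / 0.8 = -0.0875.

step_arm(increments=[{"xyz":[0,0,-0.0375],"rotation":[0,0,0],"grip":0.015},{"xyz":[0,0,-0.0875],"rotation":[0,0,0],"grip":0.015},{"xyz":[0,0,-0.1125],"rotation":[0,0,0],"grip":0.015},{"xyz":[0,0,-0.1125],"rotation":[0,0,0],"grip":0.015},{"xyz":[0,0,-0.1125],"rotation":[0,0,0],"grip":0.015}])

```text
time_s: 2.9
eef_pos: [0.4083, -0.32, 0.1206]
tool_rot: [-0.0, 0.896, 0.444, -0.0]
wrist_force: [0.5, 0.1, -4.6]
finger_gap: 0.0266
gripper_force: 60.2
```

```bash
python3 - <<'E'
from meas import *
import go
for n in("top","scene","wrist"):
    m=bot.camera_model(n);im=bot.snapshot(n)[0]
    for c in ("green","blue","yellow","red"):
        cx,cy,_=PAD[c];o=ortho(n,im,m,cx,cy,.004).astype(int);s=o.max(2)-o.min(2)
        Y,X=np.mgrid[:161,:161];k=np.hypot(X-80,Y-80)<57
        t,_=cv2.threshold(s[k].astype(np.uint8).reshape(-1,1),0,255,cv2.THRESH_OTSU)
        print(n,c,blob(k&(s>t),cx,cy))
go.go(.5825,-.2325,.12,4)
E
```

```text
top green {'ctr': array([ 0.5825, -0.2328]), 'rect': array([ 0.5825, -0.2327]), 'wh': array([101.,  63.]), 'rect_ang': 70.2, 'ax': np.float64(-85.3)}
top blue {'ctr': array([ 0.6156, -0.0787]), 'rect': array([ 0.6157, -0.0786]), 'wh': array([75., 75.]), 'rect_ang': 5.0, 'ax': np.float64(-33.3)}
top yellow {'ctr': array([0.6003, 0.0831]), 'rect': array([0.6001, 0.0833]), 'wh': array([106.,  45.]), 'rect_ang': -63.4, 'ax': np.float64(-63.4)}
top red {'ctr': array([0.4675, 0.1596]), 'rect': array([0.4675, 0.1595]), 'wh': array([77., 77.]), 'rect_ang': -90.0, 'ax': np.float64(0.4)}
scene green {'ctr': array([ 0.5825, -0.2321]), 'rect': array([ 0.5825, -0.2323]), 'wh': array([99., 62.]), 'rect_ang': -59.7, 'ax': np.float64(-85.1)}
scene blue {'ctr': array([ 0.6162, -0.0784]), 'rect': array([ 0.6162, -0.0783]), 'wh': array([74., 74.]), 'rect_ang': -85.2, 'ax': np.float64(73.3)}
scene yellow {'ctr': array([0.6008, 0.0836]), 'rect': array([0.6009, 0.0834]), 'wh': array([107.,  45.]), 'rect_ang': -63.0, 'ax': np.float64(-62.9)}
scene red {'ctr': array([0.4683, 0.1603]), 'rect': array([0.4681, 0.1603]), 'wh': array([77., 76.]), 'rect_ang': 26.6, 'ax': np.float64(-9.2)}
wrist green {'ctr': array([ 0.5796, -0.2529]), 'rect': array([ 0.5736, -0.2544]), 'wh': array([68., 49.]), 'rect_ang': -28.6, 'ax': np.float64(-52.8)}
wrist blue None
wrist yellow None
wrist red None
t 3.05 xyz [ 0.175   0.0866 -0.0009] rot [-0.22  0.06 48.69] gap 0.0266 F [-0.   0.7 -4.3] grip 60.2 q6 1.4 eef [ 0.4075 -0.3192  0.1193]
```

To row units: 0.175 m / 0.8 = 0.2188, 0.14 m / 0.8 = 0.175, 40 degrees / 90 = 0.4444.

step_arm(increments=[{"xyz":[0.0438,0.0213,0],"rotation":[0,0,0.0889],"grip":0.015},{"xyz":[0.0875,0.0438,0],"rotation":[0,0,0.1778],"grip":0.015},{"xyz":[0.1313,0.065,0],"rotation":[0,0,0.2667],"grip":0.015},{"xyz":[0.175,0.0863,0],"rotation":[0,0,0.3556],"grip":0.015},{"xyz":[0.2188,0.1088,0],"rotation":[0,0,0.4444],"grip":0.015}])

```text
time_s: 3.55
eef_pos: [0.5842, -0.2325, 0.1192]
tool_rot: [-0.001, 0.994, 0.108, -0.001]
wrist_force: [0.4, -0.7, -3.4]
finger_gap: 0.0268
gripper_force: 60.2
```

```bash
python3 go.py .5825 -.2325 .06 5
```

```text
t 3.55 xyz [-0.0015 -0.0003  0.0592] rot [-0.11  0.16  7.35] gap 0.0268 F [ 0.4 -0.7 -3.4] grip 60.2 q6 2.42 eef [ 0.5842 -0.2325  0.1192]
```

To row units: 0.059 m / 0.8 = 0.0738, -0.001 m / 0.8 = -0.0013, 7.3 degrees / 90 = 0.0811.

step_arm(increments=[{"xyz":[-0.0013,0,0.025],"rotation":[0,0,0.0811],"grip":0.015},{"xyz":[-0.0013,0,0.05],"rotation":[0,0,0.0811],"grip":0.015},{"xyz":[-0.0013,0,0.0738],"rotation":[0,0,0.0811],"grip":0.015},{"xyz":[-0.0013,0,0.0738],"rotation":[0,0,0.0811],"grip":0.015},{"xyz":[-0.0013,0,0.0738],"rotation":[0,0,0.0811],"grip":0.015}])

```text
time_s: 4.05
eef_pos: [0.5819, -0.2336, 0.0609]
tool_rot: [-0.001, 0.999, 0.047, -0.001]
wrist_force: [-0.1, -0.2, -2.5]
finger_gap: 0.0269
gripper_force: 60.2
```

```bash
python3 go.py .5825 -.2325 .037 5
```

```text
t 4.05 xyz [ 0.0008 -0.0009  0.0239] rot [-0.1   0.16  0.39] gap 0.0269 F [-0.1 -0.2 -2.5] grip 60.2 q6 2.54 eef [ 0.5819 -0.2336  0.0609]
```

To row units: 0.024 m / 0.8 = 0.03, -0.001 m / 0.8 = -0.0013, 0.4 degrees / 90 = 0.0044.

step_arm(increments=[{"xyz":[0.0006,-0.0013,0.015],"rotation":[0,0,0.0044],"grip":0.015},{"xyz":[0.0006,-0.0013,0.025],"rotation":[0,0,0.0044],"grip":0.015},{"xyz":[0.0006,-0.0013,0.03],"rotation":[0,0,0.0044],"grip":0.015},{"xyz":[0.0006,-0.0013,0.03],"rotation":[0,0,0.0044],"grip":0.015},{"xyz":[0.0006,-0.0013,0.03],"rotation":[0,0,0.0044],"grip":0.015}])

```text
time_s: 4.55
eef_pos: [0.5834, -0.2332, 0.0384]
tool_rot: [0.0, 0.999, 0.043, 0.0]
wrist_force: [-0.9, -0.5, -3.8]
finger_gap: 0.0268
gripper_force: 60.2
```

```bash
python3 go.py .5825 -.2325 .037 5
```

```text
t 4.55 xyz [-0.0008 -0.0008  0.0014] rot [ 0.01 -0.01 -0.02] gap 0.0268 F [-0.9 -0.5 -3.8] grip 60.2 q6 2.55 eef [ 0.5834 -0.2332  0.0384]
```

To row units: 0.002 m / 0.8 = 0.0025, 0.0015 m / 0.8 = 0.0019.

step_arm(increments=[{"xyz":[-0.0004,-0.0006,0.0019],"rotation":[0,0,0],"grip":0.015},{"xyz":[-0.0004,-0.0006,0.0025],"rotation":[0,0,0],"grip":0.015},{"xyz":[-0.0004,-0.0006,0.0025],"rotation":[0,0,0],"grip":0.05},{"xyz":[-0.0004,-0.0006,0.0025],"rotation":[0,0,0],"grip":0.07},{"xyz":[-0.0004,-0.0006,0.0025],"rotation":[0,0,0],"grip":0.07}])

```text
time_s: 5.05
eef_pos: [0.5835, -0.2329, 0.037]
tool_rot: [0.0, 0.999, 0.044, 0.001]
wrist_force: [0.0, -0.4, 0.9]
finger_gap: 0.0688
gripper_force: 0.0
```

```bash
python3 go.py .5825 -.2325 .14 5
```

```text
t 5.05 xyz [-0.0009 -0.0004 -0.103 ] rot [ 0.05 -0.07 -0.01] gap 0.0688 F [ 0.  -0.4  0.9] grip 0.0 q6 2.55 eef [ 0.5835 -0.2329  0.037 ]
```

To row units: -0.13 m / 0.8 = -0.1625, -0.11 m / 0.8 = -0.1375, -21 degrees / 90 = -0.2333.

step_arm(increments=[{"xyz":[0,0,-0.05],"rotation":[0,0,0],"grip":0.085},{"xyz":[0,0,-0.1],"rotation":[0,0,0],"grip":0.085},{"xyz":[-0.0125,-0.05,-0.1375],"rotation":[0,0,-0.0778],"grip":0.085},{"xyz":[-0.0375,-0.1063,-0.1375],"rotation":[0,0,-0.1556],"grip":0.085},{"xyz":[-0.0625,-0.1625,-0.1375],"rotation":[0,0,-0.2333],"grip":0.085}])

```text
time_s: 5.55
eef_pos: [0.5224, -0.107, 0.1481]
tool_rot: [0.001, 0.974, 0.227, 0.002]
wrist_force: [1.1, 1.3, -0.1]
finger_gap: 0.0853
gripper_force: 0.0
```

```bash
python3 go.py .4506 .0071 .14 40.4
```

```text
t 5.55 xyz [-0.0141 -0.1341  0.0077] rot [  0.19  -0.15 -14.19] gap 0.0853 F [ 1.1  1.3 -0.1] grip 0.0 q6 2.33 eef [ 0.5224 -0.107   0.1481]
```

To row units: -0.134 m / 0.8 = -0.1675, -0.09 m / 0.8 = -0.1125, -14.2 degrees / 90 = -0.1578.

step_arm(increments=[{"xyz":[-0.0063,-0.0563,0.0038],"rotation":[0,0,-0.0778],"grip":0.085},{"xyz":[-0.0125,-0.1125,0.0075],"rotation":[0,0,-0.1578],"grip":0.085},{"xyz":[-0.0175,-0.1675,0.01],"rotation":[0,0,-0.1578],"grip":0.085},{"xyz":[-0.0175,-0.1675,0.01],"rotation":[0,0,-0.1578],"grip":0.085},{"xyz":[-0.0175,-0.1675,0.01],"rotation":[0,0,-0.1578],"grip":0.085}])

```text
time_s: 6.05
eef_pos: [0.4507, 0.0075, 0.139]
tool_rot: [0.001, 0.939, 0.345, 0.001]
wrist_force: [0.2, -0.6, 0.3]
finger_gap: 0.0852
gripper_force: 0.0
```

```bash
python3 - <<'E'
from meas import *
import go
go.go(.4506,.0071,.032,40.4)
for n in("top","scene"):
    m=bot.camera_model(n);im=bot.snapshot(n)[0]
    try: print(n,part(n,im,m,"green",.5825,-.2325,-85))
    except Exception as e: print(e)
    cv2.imwrite(f"pics/g_{n}.png",ortho(n,im,m,.5825,-.2325,.008))
m=bot.camera_model("wrist");im=bot.snapshot("wrist")[0];o=ortho("wrist",im,m,.4506,.0071,.008)
a=[cv2.resize(cv2.imread(f"pics/g_{n}.png"),(322,322)) for n in("top","scene")]
cv2.imwrite("pics/c2.png",cv2.resize(np.hstack(a+[cv2.resize(o,(322,322))]),(798,266)))
E
```

```text
t 6.05 xyz [-0.0004  0.      0.107 ] rot [ 0.1  -0.05 -0.1 ] gap 0.0852 F [ 0.2 -0.6  0.3] grip 0.0 q6 2.28 eef [0.4507 0.0075 0.139 ]
top [  0.555   -0.2334 -86.9381   0.5371]
scene [  0.6113  -0.2305 -87.1177   0.5189]
```

View pics/c2.png

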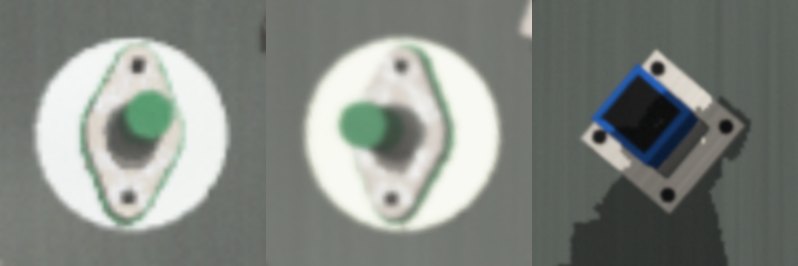

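The green part is centred on its silhouette: from the hole midpoints it is under 1 mm and about 0.5° off. Blue is confirmed at 40.5°, so I'll pick it up.

To row units: 0.107 m / 0.8 = 0.1338, 0.08 m / 0.8 = 0.1.

step_arm(increments=[{"xyz":[0,0,0.05],"rotation":[0,0,0],"grip":0.085},{"xyz":[0,0,0.1],"rotation":[0,0,0],"grip":0.085},{"xyz":[0,0,0.1338],"rotation":[0,0,0],"grip":0.085},{"xyz":[0,0,0.1338],"rotation":[0,0,0],"grip":0.085},{"xyz":[0,0,0.1338],"rotation":[0,0,0],"grip":0.06}])

```text
time_s: 6.7
eef_pos: [0.451, 0.0061, 0.0313]
tool_rot: [-0.0, 0.939, 0.343, -0.0]
wrist_force: [0.3, 0.1, 0.7]
finger_gap: 0.0728
gripper_force: 0.0
```

step_arm(increments=[{"xyz":[0,0,0],"rotation":[0,0,0],"grip":0.04},{"xyz":[0,0,0],"rotation":[0,0,0],"grip":0.025},{"xyz":[0,0,0],"rotation":[0,0,0],"grip":0.02},{"xyz":[0,0,0],"rotation":[0,0,0],"grip":0.02},{"xyz":[0,0,0],"rotation":[0,0,0],"grip":0.02}])

```text
time_s: 7.2
eef_pos: [0.4521, 0.0066, 0.0329]
tool_rot: [0.001, 0.939, 0.344, 0.002]
wrist_force: [-1.1, -0.7, 5.7]
finger_gap: 0.0353
gripper_force: 61.5
```

```bash
python3 go.py .4506 .0071 .12 40.4
```

```text
t 7.2 xyz [-0.0007 -0.0011 -0.0871] rot [ 0.16 -0.13 -0.21] gap 0.0353 F [-1.1 -0.7  5.7] grip 61.5 q6 2.28 eef [0.4521 0.0066 0.0329]
```

To row units: 0.126 m / 0.8 = 0.1575, -0.087 m / 0.8 = -0.1088, 28 degrees / 90 = 0.3111.

step_arm(increments=[{"xyz":[0,0,-0.05],"rotation":[0,0,0],"grip":0.02},{"xyz":[0,0,-0.1],"rotation":[0,0,0.0778],"grip":0.02},{"xyz":[0.02,0.0475,-0.1088],"rotation":[0,0,0.1556],"grip":0.02},{"xyz":[0.0425,0.1025,-0.1088],"rotation":[0,0,0.2333],"grip":0.02},{"xyz":[0.065,0.1575,-0.1088],"rotation":[0,0,0.3111],"grip":0.02}])

```text
time_s: 7.7
eef_pos: [0.573, -0.0563, 0.1195]
tool_rot: [0.0, 0.995, 0.104, 0.001]
wrist_force: [1.0, 0.3, -2.5]
finger_gap: 0.0353
gripper_force: 62.3
```

```bash
python3 go.py .616 -.0785 .06 5
```

```text
t 7.7 xyz [0.0374 0.0306 0.0596] rot [ 0.05 -0.1   6.95] gap 0.0353 F [ 1.   0.3 -2.5] grip 62.3 q6 2.7 eef [ 0.573  -0.0563  0.1195]
```

To row units: 0.06 m / 0.8 = 0.075, 0.045 m / 0.8 = 0.0563, 7 degrees / 90 = 0.0778.

step_arm(increments=[{"xyz":[0.025,0.02,0],"rotation":[0,0,0.0444],"grip":0.02},{"xyz":[0.0463,0.0375,0.0188],"rotation":[0,0,0.0778],"grip":0.02},{"xyz":[0.0463,0.0375,0.0563],"rotation":[0,0,0.0778],"grip":0.02},{"xyz":[0.0463,0.0375,0.075],"rotation":[0,0,0.0778],"grip":0.02},{"xyz":[0.0463,0.0375,0.075],"rotation":[0,0,0.0778],"grip":0.02}])

```text
time_s: 8.2
eef_pos: [0.6113, -0.0767, 0.0549]
tool_rot: [-0.001, 0.999, 0.045, -0.003]
wrist_force: [-1.2, 0.0, -3.2]
finger_gap: 0.0352
gripper_force: 62.1
```

```bash
python3 go.py .616 -.0785 .0365 5
```

```text
t 8.2 xyz [0.0047 0.0023 0.0184] rot [-0.13  0.38  0.18] gap 0.0352 F [-1.2  0.  -3.2] grip 62.1 q6 2.8 eef [ 0.6113 -0.0767  0.0549]
```

step_arm(increments=[{"xyz":[0,0,0],"rotation":[0,0,0],"grip":0.02},{"xyz":[0,0,0],"rotation":[0,0,0],"grip":0.02},{"xyz":[0,0,0],"rotation":[0,0,0],"grip":0.02},{"xyz":[0,0,0],"rotation":[0,0,0],"grip":0.02},{"xyz":[0,0,0],"rotation":[0,0,0],"grip":0.02}])

```text
time_s: 8.7
eef_pos: [0.6144, -0.0774, 0.059]
tool_rot: [0.0, 0.999, 0.045, 0.001]
wrist_force: [0.5, 0.2, -3.5]
finger_gap: 0.0353
gripper_force: 62.1
```

```bash
python3 go.py .616 -.0785 .0365 5
```

```text
t 8.7 xyz [0.0014 0.0012 0.0225] rot [ 0.03 -0.06  0.19] gap 0.0353 F [ 0.5  0.2 -3.5] grip 62.1 q6 2.8 eef [ 0.6144 -0.0774  0.059 ]
```

To row units: 0.021 m / 0.8 = 0.0263, 0.0012 m / 0.8 = 0.0015, 0.2 degrees / 90 = 0.0022.

step_arm(increments=[{"xyz":[0.0015,0.0013,0.0125],"rotation":[0,0,0.0022],"grip":0.02},{"xyz":[0.0015,0.0013,0.0213],"rotation":[0,0,0.0022],"grip":0.02},{"xyz":[0.0015,0.0013,0.0263],"rotation":[0,0,0.0022],"grip":0.02},{"xyz":[0.0015,0.0013,0.0263],"rotation":[0,0,0.0022],"grip":0.02},{"xyz":[0.0015,0.0013,0.0263],"rotation":[0,0,0.0022],"grip":0.02}])

```text
time_s: 9.2
eef_pos: [0.615, -0.0781, 0.0369]
tool_rot: [-0.0, 0.999, 0.044, -0.0]
wrist_force: [-2.1, -0.3, -2.2]
finger_gap: 0.0353
gripper_force: 62.7
```

```bash
python3 go.py .616 -.0785 .0365 5
```

```text
t 9.2 xyz [0.0009 0.0004 0.0004] rot [-0.01  0.04 -0.01] gap 0.0353 F [-2.1 -0.3 -2.2] grip 62.7 q6 2.8 eef [ 0.615  -0.0781  0.0369]
```

Release.

To row units: 0.001 m / 0.8 = 0.0013, 0.0005 m / 0.8 = 0.0006.

step_arm(increments=[{"xyz":[0.0006,0,0.0013],"rotation":[0,0,0],"grip":0.02},{"xyz":[0.0006,0,0.0013],"rotation":[0,0,0],"grip":0.02},{"xyz":[0.0006,0,0.0013],"rotation":[0,0,0],"grip":0.05},{"xyz":[0.0006,0,0.0013],"rotation":[0,0,0],"grip":0.075},{"xyz":[0.0006,0,0.0013],"rotation":[0,0,0],"grip":0.075}])

```text
time_s: 9.7
eef_pos: [0.6164, -0.0783, 0.0364]
tool_rot: [0.0, 0.999, 0.044, 0.0]
wrist_force: [1.0, -0.5, -0.2]
finger_gap: 0.0749
gripper_force: 0.0
```

To row units: -0.13 m / 0.8 = -0.1625, -0.105 m / 0.8 = -0.1313, -31 degrees / 90 = -0.3444.

step_arm(increments=[{"xyz":[0,0,-0.0375],"rotation":[0,0,0],"grip":0.075},{"xyz":[0,0,-0.0875],"rotation":[0,0,-0.0778],"grip":0.085},{"xyz":[0,-0.05,-0.1313],"rotation":[0,0,-0.1667],"grip":0.085},{"xyz":[-0.0125,-0.1063,-0.1313],"rotation":[0,0,-0.2556],"grip":0.085},{"xyz":[-0.025,-0.1625,-0.1313],"rotation":[0,0,-0.3444],"grip":0.085}])

```text
time_s: 10.2
eef_pos: [0.586, 0.0504, 0.1433]
tool_rot: [0.001, 0.95, 0.311, 0.002]
wrist_force: [1.4, 0.8, -0.3]
finger_gap: 0.0848
gripper_force: 0.0
```

```bash
python3 go.py .5762 .2521 .14 82.9
```

```text
t 10.2 xyz [ 0.1113 -0.1685  0.0032] rot [  0.24  -0.13 -46.67] gap 0.0848 F [ 1.4  0.8 -0.3] grip 0.0 q6 2.46 eef [0.586  0.0504 0.1433]
```

To row units: -0.168 m / 0.8 = -0.21, 0.002 m / 0.8 = 0.0025, -40 degrees / 90 = -0.4444.

step_arm(increments=[{"xyz":[0.0275,-0.0425,0],"rotation":[0,0,-0.0889],"grip":0.085},{"xyz":[0.0563,-0.0838,0],"rotation":[0,0,-0.1778],"grip":0.085},{"xyz":[0.0838,-0.1263,0.0013],"rotation":[0,0,-0.2667],"grip":0.085},{"xyz":[0.1113,-0.1688,0.0025],"rotation":[0,0,-0.3556],"grip":0.085},{"xyz":[0.1388,-0.21,0.0038],"rotation":[0,0,-0.4444],"grip":0.085}])

```text
time_s: 10.7
eef_pos: [0.5757, 0.2525, 0.1384]
tool_rot: [0.0, 0.786, 0.618, 0.0]
wrist_force: [0.5, -0.1, -0.1]
finger_gap: 0.085
gripper_force: 0.0
```

```bash
python3 go.py .5762 .2521 .13 82.9
```

```text
t 10.7 xyz [-0.0003  0.0006  0.0084] rot [ 0.04 -0.01 -6.57] gap 0.085 F [ 0.5 -0.1 -0.1] grip 0.0 q6 2.1 eef [0.5757 0.2525 0.1384]
```

To row units: 0.008 m / 0.8 = 0.01, -6.5 degrees / 90 = -0.0722.

step_arm(increments=[{"xyz":[0,0,0.01],"rotation":[0,0,-0.0722],"grip":0.085},{"xyz":[0,0,0.01],"rotation":[0,0,-0.0722],"grip":0.085},{"xyz":[0,0,0.01],"rotation":[0,0,-0.0722],"grip":0.085},{"xyz":[0,0,0.01],"rotation":[0,0,-0.0722],"grip":0.085},{"xyz":[0,0,0.01],"rotation":[0,0,-0.0722],"grip":0.085}])

```text
time_s: 11.2
eef_pos: [0.5762, 0.2498, 0.1307]
tool_rot: [0.0, 0.753, 0.658, 0.0]
wrist_force: [0.4, -1.4, 0.4]
finger_gap: 0.0846
gripper_force: 0.0
```

```bash
python3 - <<'E'
from meas import *
import go
go.go(.5762,.2521,.032,82.9)
t=[]
for n in("top","scene"):
    m=bot.camera_model(n);im=bot.snapshot(n)[0];t.append(ortho(n,im,m,.616,-.0785,.012))
m=bot.camera_model("wrist");im=bot.snapshot("wrist")[0];t.append(ortho("wrist",im,m,.5762,.2521,.008))
cv2.imwrite("pics/c3.png",cv2.resize(np.hstack(t),(798,266),interpolation=cv2.INTER_CUBIC))
E
```

```text
t 11.2 xyz [ 0.0022 -0.0004  0.0987] rot [ 0.04 -0.01 -0.56] gap 0.0846 F [ 0.4 -1.4  0.4] grip 0.0 q6 1.99 eef [0.5762 0.2498 0.1307]
```

View pics/c3.png

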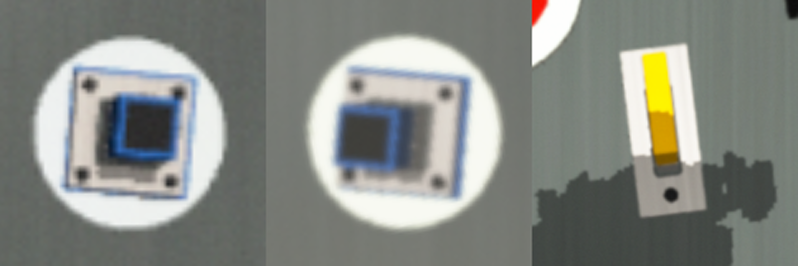

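The blue part sits about 1 mm off centre and matched in angle. The wrist view of the yellow part agrees with the estimate within about 1 mm. I'll pick up yellow.

To row units: 0.0985 m / 0.8 = 0.1231, 0.075 m / 0.8 = 0.0938, -0.5 degrees / 90 = -0.0056.

step_arm(increments=[{"xyz":[0.0019,0,0.05],"rotation":[0,0,-0.0056],"grip":0.085},{"xyz":[0.0019,0,0.0938],"rotation":[0,0,-0.0056],"grip":0.07},{"xyz":[0.0019,0,0.1231],"rotation":[0,0,-0.0056],"grip":0.06},{"xyz":[0.0019,0,0.1231],"rotation":[0,0,-0.0056],"grip":0.05},{"xyz":[0.0019,0,0.1231],"rotation":[0,0,-0.0056],"grip":0.04}])

```text
time_s: 11.85
eef_pos: [0.576, 0.252, 0.032]
tool_rot: [-0.0, 0.749, 0.662, -0.0]
wrist_force: [0.9, 0.4, 0.8]
finger_gap: 0.0398
gripper_force: 0.0
```

step_arm(increments=[{"xyz":[0,0,0],"rotation":[0,0,0],"grip":0.03},{"xyz":[0,0,0],"rotation":[0,0,0],"grip":0.02},{"xyz":[0,0,0],"rotation":[0,0,0],"grip":0.004},{"xyz":[0,0,0],"rotation":[0,0,0],"grip":0.004},{"xyz":[0,0,0],"rotation":[0,0,0],"grip":0.004}])

```text
time_s: 12.35
eef_pos: [0.5771, 0.2526, 0.0336]
tool_rot: [0.001, 0.749, 0.663, 0.001]
wrist_force: [-0.5, 0.6, 6.6]
finger_gap: 0.0113
gripper_force: 60.2
```

```bash
python3 go.py .576 .2516 .12 82.9
```

```text
t 12.35 xyz [-0.0011 -0.0008 -0.0864] rot [ 0.17 -0.07  0.09] gap 0.0113 F [-0.5  0.6  6.6] grip 60.2 q6 1.98 eef [0.5771 0.2526 0.0336]
```

To row units: -0.12 m / 0.8 = -0.15, -0.085 m / 0.8 = -0.1063, -28 degrees / 90 = -0.3111.

step_arm(increments=[{"xyz":[0,0,-0.05],"rotation":[0,0,0],"grip":0.004},{"xyz":[0,0,-0.1],"rotation":[0,0,-0.0778],"grip":0.004},{"xyz":[-0.05,0.0138,-0.1063],"rotation":[0,0,-0.1556],"grip":0.004},{"xyz":[-0.1,0.0275,-0.1063],"rotation":[0,0,-0.2333],"grip":0.004},{"xyz":[-0.15,0.0413,-0.1063],"rotation":[0,0,-0.3111],"grip":0.004}])

```text
time_s: 12.85
eef_pos: [0.5937, 0.1282, 0.1169]
tool_rot: [0.0, 0.564, 0.826, -0.0]
wrist_force: [0.5, -0.8, -4.0]
finger_gap: 0.0112
gripper_force: 59.6
```

```bash
python3 go.py .6006 .0834 .06 117
```

```text
t 12.85 xyz [-0.0442 -0.0099  0.057 ] rot [-0.01  0.02 -5.64] gap 0.0112 F [ 0.5 -0.8 -4. ] grip 59.6 q6 1.28 eef [0.5937 0.1282 0.1169]
```

To row units: 0.057 m / 0.8 = 0.0713, 0.02 m / 0.8 = 0.025, -5.6 degrees / 90 = -0.0622.

step_arm(increments=[{"xyz":[-0.0313,-0.0075,0],"rotation":[0,0,-0.0444],"grip":0.004},{"xyz":[-0.055,-0.0125,0.025],"rotation":[0,0,-0.0622],"grip":0.004},{"xyz":[-0.055,-0.0125,0.0563],"rotation":[0,0,-0.0622],"grip":0.004},{"xyz":[-0.055,-0.0125,0.0713],"rotation":[0,0,-0.0622],"grip":0.004},{"xyz":[-0.055,-0.0125,0.0713],"rotation":[0,0,-0.0622],"grip":0.004}])

```text
time_s: 13.35
eef_pos: [0.5979, 0.0845, 0.0572]
tool_rot: [-0.002, 0.526, 0.851, -0.002]
wrist_force: [0.2, 0.1, -3.4]
finger_gap: 0.0114
gripper_force: 59.4
```

step_arm(increments=[{"xyz":[0,0,0],"rotation":[0,0,0],"grip":0.004},{"xyz":[0,0,0],"rotation":[0,0,0],"grip":0.004},{"xyz":[0,0,0],"rotation":[0,0,0],"grip":0.004},{"xyz":[0,0,0],"rotation":[0,0,0],"grip":0.004},{"xyz":[0,0,0],"rotation":[0,0,0],"grip":0.004}])

```text
time_s: 13.85
eef_pos: [0.6008, 0.0846, 0.0603]
tool_rot: [0.0, 0.525, 0.851, 0.0]
wrist_force: [-0.3, -0.5, -4.3]
finger_gap: 0.0112
gripper_force: 59.4
```

```bash
python3 go.py .6006 .0834 .0365 117
```

```text
t 13.85 xyz [-0.001  -0.0007  0.0238] rot [ 0.04  0.03 -0.39] gap 0.0112 F [-0.3 -0.5 -4.3] grip 59.4 q6 1.11 eef [0.6008 0.0846 0.0603]
```

To row units: 0.0235 m / 0.8 = 0.0294, 0.018 m / 0.8 = 0.0225, -0.3 degrees / 90 = -0.0033.

step_arm(increments=[{"xyz":[-0.001,-0.0006,0.0125],"rotation":[0,0,-0.0033],"grip":0.004},{"xyz":[-0.001,-0.0006,0.0225],"rotation":[0,0,-0.0033],"grip":0.004},{"xyz":[-0.001,-0.0006,0.0294],"rotation":[0,0,-0.0033],"grip":0.004},{"xyz":[-0.001,-0.0006,0.0294],"rotation":[0,0,-0.0033],"grip":0.004},{"xyz":[-0.001,-0.0006,0.0294],"rotation":[0,0,-0.0033],"grip":0.004}])

```text
time_s: 14.35
eef_pos: [0.5996, 0.0833, 0.0375]
tool_rot: [-0.0, 0.523, 0.852, -0.0]
wrist_force: [-6.0, -0.4, 11.3]
finger_gap: 0.0114
gripper_force: 62.0
```

```bash
python3 go.py .6006 .0834 .0365 117
```

```text
t 14.35 xyz [-0.0003  0.001   0.001 ] rot [-0.06  0.01 -0.12] gap 0.0114 F [-6.  -0.4 11.3] grip 62.0 q6 1.11 eef [0.5996 0.0833 0.0375]
```

To row units: -0.06 m / 0.8 = -0.075, -0.02 m / 0.8 = -0.025.

step_arm(increments=[{"xyz":[0,0,0],"rotation":[0,0,0],"grip":0.03},{"xyz":[0,0,0],"rotation":[0,0,0],"grip":0.05},{"xyz":[0,0,0],"rotation":[0,0,0],"grip":0.06},{"xyz":[0,0,-0.025],"rotation":[0,0,0],"grip":0.06},{"xyz":[0,0,-0.075],"rotation":[0,0,0],"grip":0.07}])

```text
time_s: 14.85
eef_pos: [0.5977, 0.0834, 0.0932]
tool_rot: [-0.003, 0.523, 0.852, -0.002]
wrist_force: [1.0, 0.6, -0.1]
finger_gap: 0.0698
gripper_force: 0.0
```

To row units: 0.205 m / 0.8 = 0.2563, 0.16 m / 0.8 = 0.2.

step_arm(increments=[{"xyz":[0.0375,-0.0063,-0.0375],"rotation":[0,0,0],"grip":0.085},{"xyz":[0.0875,-0.0138,-0.0563],"rotation":[0,0,0],"grip":0.085},{"xyz":[0.1438,-0.0225,-0.0563],"rotation":[0,0,0],"grip":0.085},{"xyz":[0.2,-0.0313,-0.0563],"rotation":[0,0,0],"grip":0.085},{"xyz":[0.2563,-0.04,-0.0563],"rotation":[0,0,0],"grip":0.085}])

```text
time_s: 15.35
eef_pos: [0.4783, 0.2531, 0.1414]
tool_rot: [0.0, 0.524, 0.852, 0.0]
wrist_force: [0.3, 0.7, 0.6]
finger_gap: 0.0849
gripper_force: 0.0
```

```bash
python3 go.py .4225 .3303 .14 117
```

```text
t 15.35 xyz [ 0.0941 -0.0149  0.0014] rot [ 0.05  0.   -0.15] gap 0.0849 F [0.3 0.7 0.6] grip 0.0 q6 1.44 eef [0.4783 0.2531 0.1414]
```

To row units: 0.094 m / 0.8 = 0.1175, 0.085 m / 0.8 = 0.1063.

step_arm(increments=[{"xyz":[0.0563,-0.0088,0],"rotation":[0,0,0],"grip":0.085},{"xyz":[0.1063,-0.0175,0],"rotation":[0,0,0],"grip":0.085},{"xyz":[0.1175,-0.0188,0],"rotation":[0,0,0],"grip":0.085},{"xyz":[0.1175,-0.0188,0],"rotation":[0,0,0],"grip":0.085},{"xyz":[0.1175,-0.0188,0],"rotation":[0,0,0],"grip":0.085}])

```text
time_s: 15.85
eef_pos: [0.4238, 0.3286, 0.1412]
tool_rot: [0.0, 0.523, 0.852, -0.0]
wrist_force: [0.6, 0.1, -0.3]
finger_gap: 0.0852
gripper_force: 0.0
```

```bash
python3 - <<'E'
from meas import *
import go
go.go(.4225,.3303,.032,117)
t=[]
for n in("top","scene"):
    m=bot.camera_model(n);im=bot.snapshot(n)[0];t.append(ortho(n,im,m,.6006,.0834,.012))
m=bot.camera_model("wrist");im=bot.snapshot("wrist")[0];t.append(ortho("wrist",im,m,.4225,.3303,.008))
cv2.imwrite("pics/c4.png",cv2.resize(np.hstack(t),(798,266),interpolation=cv2.INTER_CUBIC))
E
```

```text
t 15.85 xyz [ 0.0022 -0.0004  0.1092] rot [ 0.02  0.03 -0.12] gap 0.0852 F [ 0.6  0.1 -0.3] grip 0.0 q6 1.61 eef [0.4238 0.3286 0.1412]
```

View pics/c4.png

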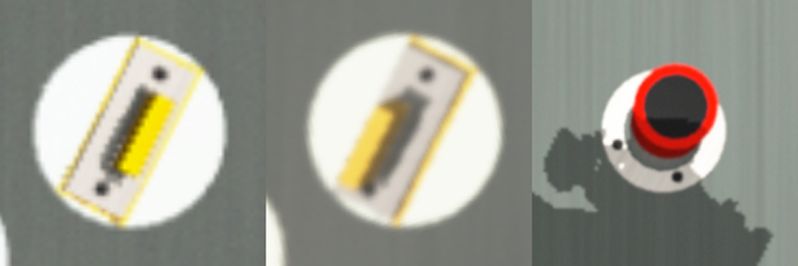

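The yellow part is placed well, under 1 mm off and at 117.2°. The red wrist view matches its estimate. I'll pick up red.

To row units: 0.108 m / 0.8 = 0.135, 0.08 m / 0.8 = 0.1.

step_arm(increments=[{"xyz":[0.0019,0,0.05],"rotation":[0,0,0],"grip":0.085},{"xyz":[0.0019,0,0.1],"rotation":[0,0,0],"grip":0.085},{"xyz":[0.0019,0,0.135],"rotation":[0,0,0],"grip":0.085},{"xyz":[0.0019,0,0.135],"rotation":[0,0,0],"grip":0.085},{"xyz":[0.0019,0,0.135],"rotation":[0,0,0],"grip":0.07}])

```text
time_s: 16.5
eef_pos: [0.423, 0.3295, 0.0334]
tool_rot: [-0.0, 0.524, 0.852, -0.0]
wrist_force: [-0.1, -0.4, 0.2]
finger_gap: 0.0729
gripper_force: 0.0
```

step_arm(increments=[{"xyz":[0,0,0],"rotation":[0,0,0],"grip":0.05},{"xyz":[0,0,0],"rotation":[0,0,0],"grip":0.03},{"xyz":[0,0,0],"rotation":[0,0,0],"grip":0.03},{"xyz":[0,0,0],"rotation":[0,0,0],"grip":0.03},{"xyz":[0,0,0],"rotation":[0,0,0],"grip":0.03}])

```text
time_s: 17.0
eef_pos: [0.424, 0.3309, 0.0354]
tool_rot: [0.001, 0.523, 0.852, 0.002]
wrist_force: [0.1, -0.2, 5.3]
finger_gap: 0.041
gripper_force: 60.9
```

```bash
python3 go.py .468 .1599 .0365 117
```

```text
t 17.0 xyz [-0.1724 -0.0381 -0.0011] rot [ 0.22  0.02 -0.12] gap 0.041 F [ 0.1 -0.2  5.3] grip 60.9 q6 1.62 eef [0.424  0.3309 0.0354]
```

To row units: -0.13 m / 0.8 = -0.1625, -0.085 m / 0.8 = -0.1063.

step_arm(increments=[{"xyz":[0,0,-0.05],"rotation":[0,0,0],"grip":0.03},{"xyz":[0,0,-0.1],"rotation":[0,0,0],"grip":0.03},{"xyz":[-0.05,-0.0113,-0.1],"rotation":[0,0,0],"grip":0.03},{"xyz":[-0.1063,-0.0238,-0.1],"rotation":[0,0,0],"grip":0.03},{"xyz":[-0.1625,-0.0363,-0.1],"rotation":[0,0,0],"grip":0.03}])

```text
time_s: 17.5
eef_pos: [0.4556, 0.2003, 0.1142]
tool_rot: [0.001, 0.522, 0.853, 0.0]
wrist_force: [0.8, -1.2, -5.6]
finger_gap: 0.0407
gripper_force: 63.0
```

To row units: 0.05 m / 0.8 = 0.0625, -0.042 m / 0.8 = -0.0525.

step_arm(increments=[{"xyz":[-0.0375,-0.0075,0],"rotation":[0,0,0],"grip":0.03},{"xyz":[-0.0525,-0.0113,0.0188],"rotation":[0,0,0],"grip":0.03},{"xyz":[-0.0525,-0.0113,0.05],"rotation":[0,0,0],"grip":0.03},{"xyz":[-0.0525,-0.0113,0.0625],"rotation":[0,0,0],"grip":0.03},{"xyz":[-0.0525,-0.0113,0.0625],"rotation":[0,0,0],"grip":0.03}])

```text
time_s: 18.0
eef_pos: [0.4647, 0.1595, 0.062]
tool_rot: [-0.001, 0.523, 0.852, -0.001]
wrist_force: [-0.2, 0.8, -4.4]
finger_gap: 0.0408
gripper_force: 62.7
```

step_arm(increments=[{"xyz":[0,0,0],"rotation":[0,0,0],"grip":0.03},{"xyz":[0,0,0],"rotation":[0,0,0],"grip":0.03},{"xyz":[0,0,0],"rotation":[0,0,0],"grip":0.03},{"xyz":[0,0,0],"rotation":[0,0,0],"grip":0.03},{"xyz":[0,0,0],"rotation":[0,0,0],"grip":0.03}])

```text
time_s: 18.5
eef_pos: [0.4667, 0.1598, 0.0637]
tool_rot: [0.0, 0.523, 0.852, 0.0]
wrist_force: [-0.8, -0.4, -3.5]
finger_gap: 0.0404
gripper_force: 62.7
```

```bash
python3 go.py .468 .1599 .038 117
```

```text
t 18.5 xyz [-0.0005  0.0012  0.0257] rot [ 0.04  0.02 -0.09] gap 0.0404 F [-0.8 -0.4 -3.5] grip 62.7 q6 1.27 eef [0.4667 0.1598 0.0637]
```

step_arm(increments=[{"xyz":[-0.0004,0.0013,0.0125],"rotation":[0,0,0],"grip":0.03},{"xyz":[-0.0004,0.0013,0.0238],"rotation":[0,0,0],"grip":0.03},{"xyz":[-0.0004,0.0013,0.0319],"rotation":[0,0,0],"grip":0.03},{"xyz":[-0.0004,0.0013,0.0319],"rotation":[0,0,0],"grip":0.03},{"xyz":[-0.0004,0.0013,0.0319],"rotation":[0,0,0],"grip":0.03}])

```text
time_s: 19.0
eef_pos: [0.467, 0.1596, 0.0385]
tool_rot: [-0.0, 0.523, 0.852, -0.0]
wrist_force: [-5.1, 0.2, 11.4]
finger_gap: 0.0406
gripper_force: 66.0
```

```bash
python3 go.py .468 .1599 .038 117
```

```text
t 19.0 xyz [-0.0002  0.001   0.0005] rot [-0.04  0.02 -0.12] gap 0.0406 F [-5.1  0.2 11.4] grip 66.0 q6 1.27 eef [0.467  0.1596 0.0385]
```

Contact, so I'll release, lift and retreat clear of the cameras.

To row units: 0.0005 m / 0.8 = 0.0006.

step_arm(increments=[{"xyz":[0,0.0006,0],"rotation":[0,0,0],"grip":0.05},{"xyz":[0,0.0006,0],"rotation":[0,0,0],"grip":0.07},{"xyz":[0,0.0006,0],"rotation":[0,0,0],"grip":0.08},{"xyz":[0,0.0006,0],"rotation":[0,0,0],"grip":0.085},{"xyz":[0,0.0006,0],"rotation":[0,0,0],"grip":0.085}])

```text
time_s: 19.5
eef_pos: [0.468, 0.16, 0.0376]
tool_rot: [0.0, 0.523, 0.852, -0.0]
wrist_force: [0.5, 0.7, 0.6]
finger_gap: 0.0846
gripper_force: 0.0
```

To row units: -0.12 m / 0.8 = -0.15, -0.11 m / 0.8 = -0.1375.

step_arm(increments=[{"xyz":[0,0,-0.0375],"rotation":[0,0,0],"grip":0.085},{"xyz":[0,0,-0.0875],"rotation":[0,0,0],"grip":0.085},{"xyz":[0,0,-0.1375],"rotation":[0,0,0],"grip":0.085},{"xyz":[0.0563,0,-0.15],"rotation":[0,0,0],"grip":0.085},{"xyz":[0.1125,0,-0.15],"rotation":[0,0,0],"grip":0.085}])

```text
time_s: 20.0
eef_pos: [0.4293, 0.2411, 0.1606]
tool_rot: [0.002, 0.525, 0.851, 0.002]
wrist_force: [0.7, -0.9, -1.1]
finger_gap: 0.0851
gripper_force: 0.0
```

To row units: 0.12 m / 0.8 = 0.15, 0.08 m / 0.8 = 0.1.

step_arm(increments=[{"xyz":[0.05,0,0],"rotation":[0,0,0],"grip":0.085},{"xyz":[0.1,0,0],"rotation":[0,0,0],"grip":0.085},{"xyz":[0.15,0,0],"rotation":[0,0,0],"grip":0.085},{"xyz":[0.15,0,0],"rotation":[0,0,0],"grip":0.085},{"xyz":[0.15,0,0],"rotation":[0,0,0],"grip":0.085}])

```text
time_s: 20.5
eef_pos: [0.3724, 0.3479, 0.1576]
tool_rot: [0.0, 0.522, 0.853, -0.0]
wrist_force: [0.5, 0.2, 0.2]
finger_gap: 0.0847
gripper_force: 0.0
```

```bash
python3 - <<'E'
from meas import *
import go
go.go(.4225,.3303,.032,117)
o=[]
for n in("top","scene"):
    m=bot.camera_model(n);im=bot.snapshot(n)[0]
    o.append(np.hstack([cv2.resize(ortho(n,im,m,*PAD[c][:2],.012),(200,200),interpolation=cv2.INTER_CUBIC) for c in PAD]))
    if n=="top": full=im
o.append(cv2.copyMakeBorder(full[100:300,100:640],0,0,0,260,cv2.BORDER_CONSTANT))
cv2.imwrite("pics/fin.png",np.vstack(o))
E
```

```text
t 20.5 xyz [-0.0384  0.0367  0.1256] rot [-0.02  0.03  0.03] gap 0.0847 F [0.5 0.2 0.2] grip 0.0 q6 1.69 eef [0.3724 0.3479 0.1576]
```

View pics/fin.png

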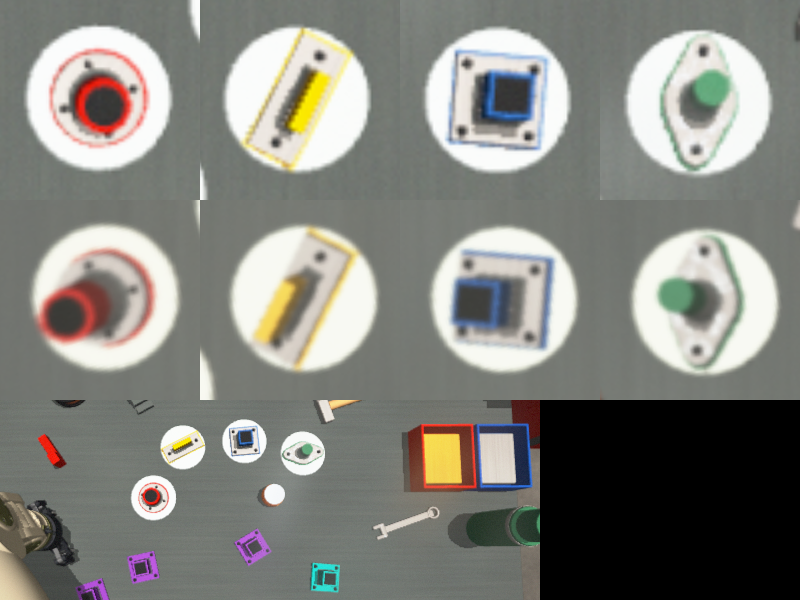

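All four parts stand upright on their silhouettes with even margins. The tin at (273,495) hasn't moved and the arm is clear.

```bash
python3 -c "
from workcell import bot
print(bot.job_done())"
```

```text
the job is handed in; nothing more can be done
None
```

I stood all four weldments upright on their matching pads and let them go (green, blue and yellow measured within about 1 mm and 1° of their silhouettes, red checked by eye), left the paste tin where it was, and handed the job in at about 20.6 s.

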